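Put the plug gauge back in its hole in the graded rack

TASK

Take the plug gauge standing in the red block and put it away in the rack, in the hole that matches its nose diameter, upright and fully home on its shoulder, then let go. The wooden hole bar stands somewhere along its frame, so feel for the hole: rest the nose lightly on the wood, slide it along the row until it drops in, and never press the rack harder than about 20 N or let the gauge fall in. Leave the two other gauges and everything else on the bench where they are.

Things in the scene. Friction and masses are not known exactly. Their poses are not given: they have to be found in the camera images.
- rack: graded rack, fixed: dark base plate 90 x 280 x 12 mm, two green end cheeks 66 mm high, between them a brown wooden bar 50 (x) x 220 (y) x 25 mm, top face 65 mm up. Origin: centre of the underside; z up, y along the row. Five through holes on the bar's centre line, 40 mm apart, for 12, 16, 20, 24, 28 mm noses, smallest at -y; each 2 mm wider than its nose, edges barely broken
- seat16 (a point): where the mouth of the 16 mm hole would be with the bar pushed to the cheek at -y: at the level of the bar's top, 55 mm to -y of the rack's centre, axes as the rack's. The bar really stands 4 to 26 mm from there towards the rack's +y (other each time, unreported), so the hole lies that far along +y, and exactly here in x. Stiff friction: the bar slips along only above about 35 N
- seat20 (a point): the same for the 20 mm hole, 15 mm to -y of the rack's centre: the hole is 4 to 26 mm from here along rack +y, by the same amount as the others. The bar rides on springs: it begins to sink at a downward push of 4 N, then 1.5 N per mm, and meets a hard stop 8 mm down
- seat24 (a point): the same for the 24 mm hole, 25 mm to +y of the rack's centre: the hole is 4 to 26 mm from here along rack +y
- gauge16_mid (a point): plug gauge, upright: steel nose 16 mm in diameter, 35 mm long, at the bottom (foot with a 0.7 mm bevel), then a blue round handle 24 mm in diameter, 60 mm long; 95 mm in all, 80 to 260 g. Point on its axis 47.5 mm above its foot, 12.5 mm above the shoulder; z up. Stands loose in a pocket 10 mm above the table; home in the rack this point is 12.5 mm above the bar's top
- gauge20_mid (a point): plug gauge, upright: steel nose 20 mm in diameter, 35 mm long, at the bottom (foot with a 0.7 mm bevel), then a blue round handle 28 mm in diameter, 60 mm long; 95 mm in all, 80 to 260 g. Point on its axis 47.5 mm above its foot, 12.5 mm above the shoulder; z up. Stands loose in a pocket 10 mm above the table; home in the rack this point is 12.5 mm above the bar's top
- gauge24_mid (a point): plug gauge, upright: steel nose 24 mm in diameter, 35 mm long, at the bottom (foot with a 0.7 mm bevel), then a blue round handle 32 mm in diameter, 60 mm long; 95 mm in all, 80 to 260 g. Point on its axis 47.5 mm above its foot, 12.5 mm above the shoulder; z up. Stands loose in a pocket 10 mm above the table; home in the rack this point is 12.5 mm above the bar's top
- red_pocket (a point): centre of the floor (10 mm above the table) of the round pocket, 34 mm wide and 12 mm deep, in the red block of 75 x 75 x 22 mm; the gauge to put away stands in it (it may be any one of the three)
- grey_block: grey block 140 x 60 x 22 mm with two pockets of 34 mm, 36 mm to either side of its centre along its x; the two other gauges stand in them. Origin: centre of the underside
- hammer: hammer lying on the bench, 260 mm long; origin under its middle; leave alone
- wrench: wrench lying on the bench, 220 mm long; origin under its middle; leave alone
- oil: green oil can, 60 mm across, 130 mm high; origin under its centre; leave alone
- shell: brass half bearing shell standing on end, 110 mm wide over its ears, 50 mm high; origin under the bore's centre; leave alone
- nut: dark hexagon nut 28 mm across, 14 mm high; origin under its centre; leave alone
There are look-alikes about, which are no part of the job. What is shaped like the part that bears gauge24_mid but green is not meant.

How it is judged (in metres and radians):
On the way:
1. the gauge from the red block is lifted clear of it (((height (world z) of gauge16_mid above 0.095 m and horizontal distance between each of gauge20_mid, gauge24_mid and red_pocket above 0.06 m) or (height (world z) of gauge20_mid above 0.095 m and horizontal distance between each of gauge16_mid, gauge24_mid and red_pocket above 0.06 m) or (height (world z) of gauge24_mid above 0.095 m and horizontal distance between each of gauge16_mid, gauge20_mid and red_pocket above 0.06 m))), for 0.1 s.
At the end, for the whole second after the job is handed in: The gauge from the red block stands released and at rest in the hole of its own diameter: centre 71-81 mm above the rack's underside, 1.5 to 28.5 mm from its seat point along the row and 5 mm across, tilt under 0.08 rad. The other gauges are within 15 mm of their starts (((z of gauge16_mid in the frame of rack between 0.071 and 0.081 m and y of gauge16_mid in the frame of rack between -0.0535 and -0.0265 m and x of gauge16_mid in the frame of rack between -0.005 and 0.005 m and angle between gauge16_mid's own z axis and vertical below 0.08 rad and linear speed of gauge16 below 0.02 m/s and distance of each of gauge20_mid, gauge24_mid from where it was at the start of the episode below 0.015 m and horizontal distance between each of gauge20_mid, gauge24_mid and red_pocket above 0.06 m) or (z of gauge20_mid in the frame of rack between 0.071 and 0.081 m and y of gauge20_mid in the frame of rack between -0.0135 and 0.0135 m and x of gauge20_mid in the frame of rack between -0.005 and 0.005 m and angle between gauge20_mid's own z axis and vertical below 0.08 rad and linear speed of gauge20 below 0.02 m/s and distance of each of gauge16_mid, gauge24_mid from where it was at the start of the episode below 0.015 m and horizontal distance between each of gauge16_mid, gauge24_mid and red_pocket above 0.06 m) or (z of gauge24_mid in the frame of rack between 0.071 and 0.081 m and y of gauge24_mid in the frame of rack between 0.0265 and 0.0535 m and x of gauge24_mid in the frame of rack between -0.005 and 0.005 m and angle between gauge24_mid's own z axis and vertical below 0.08 rad and linear speed of gauge24 below 0.02 m/s and distance of each of gauge16_mid, gauge20_mid from where it was at the start of the episode below 0.015 m and horizontal distance between each of gauge16_mid, gauge20_mid and red_pocket above 0.06 m))); the robot touches nothing.
It fails at once if a gauge falls into the rack (over 0.35 m/s while its nose is in or on the bar) ((z of gauge16_mid in the frame of rack below 0.112 m and x of gauge16_mid in the frame of rack between -0.02 and 0.02 m and y of gauge16_mid in the frame of rack between -0.12 and 0.12 m and linear speed of gauge16 above 0.35 m/s) or (z of gauge20_mid in the frame of rack below 0.112 m and x of gauge20_mid in the frame of rack between -0.02 and 0.02 m and y of gauge20_mid in the frame of rack between -0.12 and 0.12 m and linear speed of gauge20 above 0.35 m/s) or (z of gauge24_mid in the frame of rack below 0.112 m and x of gauge24_mid in the frame of rack between -0.02 and 0.02 m and y of gauge24_mid in the frame of rack between -0.12 and 0.12 m and linear speed of gauge24 above 0.35 m/s)).
It fails at once if the rack is pressed with more than 25 N (contact force between rack and anything else above 25 N).
It fails at once if a bystander (hammer, wrench, oil can, bearing shell, nut) is moved more than 20 mm (distance of any of hammer, wrench, oil, shell, nut from where it was at the start of the episode above 0.02 m).
It also fails if it takes over 54 s, if anything falls off the work surface, if the arm or the gripper's body presses on something with over 40 N, if the wrist force passes 120 N, or if a joint passes its speed limit or range.

ROBOT

A 6-joint arm with a two-finger parallel gripper is mounted at the origin on the work surface. World frame = base frame: x ahead of the robot, y to its left, z up, the work surface at z = 0. Lengths are in m, angles in degrees, forces in N, time in s.
With the tool pointing down it reaches from about 0.4 to 0.825 m from the base axis. Payload 7 kg.
Tool frame: the origin (TCP) lies on the centre line of the jaws, within the pads' length; the fingertips stand 8 mm ahead of it and the grasp point (between the pads) lies 11 mm behind it; z points along the fingers, y is the line along which they close (so a half turn about z gives the same grasp; the last joint's range is limited). The gripper opens to 88 mm and grips with 3 to 60 N. Pads are 19 mm wide; open, the fingers measure 130 mm over their backs; the gripper's body (78 mm by 193 mm) begins 47 mm behind the grasp point.
Start: joints at [93.684, 20.546, 0.682, 0, -70.136, -16.507], TCP at [0.15, 0.658, 0.235] pointing down, gripper open.
Joint ranges: [-176.03, 176.03], [-82.01, 121.73], [-58.28, 71.71], [-173.87, 95.51], [-174.79, -0.11], [-173.66, 173.66]. Speed limits (degrees/s): [136.94, 136.94, 172.46, 180, 180, 180].

INTERFACE

Orientations are given as [roll, pitch, yaw] about the fixed x, y, z axes, in that order (R = Rz(yaw) Ry(pitch) Rx(roll)).
In Python, from plant import telemetry, viewer, close_job, models gives the robot as it stands.
- The arm moves only by the shell command python3 -m handwheel 'ROWS' [FORCE]. ROWS is JSON, a list of rows, each an object with "grip": the closure, from -1 (fully open) to 1 (shut); "travel": the shift along the tool's x, y, z as a fraction of full scale, a list of three; "spin": the turn about the tool's z as a fraction of full scale. A call has 1 to 8 rows; each row shifts and turns the commanded pose from where the row before left it, along the tool's axes as they then stand; what a row does not reach is not made up. Full scale, the value 1, is 0.025 m for a shift and 5 degrees for a turn. A row lasts 1/8 s, in which the tool goes at most 62.5 mm and 10.7 degrees, less where a joint would pass 70% of its speed; a pose out of reach is approached as far as the arm can. A call with a number of a shift or a turn outside -1 to 1 is refused whole. A call with a gripper value outside its range is refused whole. The fingers move at their own pace and stop on an object; FORCE is the grip in N (left out, the last holds). Time passes only in rows, so rows that do not move let the fingers close. It gives the time, the measured TCP pose, the force, the opening and the grip force at its end, in the units of the state.
- telemetry.get_state(): the state, without advancing time (a new reading comes with each control period).
- viewer.capture(name): name is "side" or "top" or "wrist"; returns the picture (480x640x3 uint8, red, green, blue); there is no depth.
- viewer.calibration(name): a dict with "fx", "fy", "cx", "cy" (pixels), "T" (4x4, takes a point from camera to world coordinates); the wrist camera has in their place "T_tool_cam" (4x4, takes a point from camera to tool coordinates, whose origin is the TCP and whose axes are the flange's). Camera axes: x right, y down, z forward; pixel columns grow to the right and rows downward; lengths in m; the calibration is good to about 2 mm. A picture is of the moment at which its call begins: read the wrist's pose just before it. calibration takes no time and is no camera call.
- close_job(): hands the job in; it is judged then, once.
Trained networks look in the newest picture that a camera, given by its name, has taken for a name from the list of things; names that differ only in an ending like _2 or _b are one class to them, and where a whole thing is asked for, a point or a joint stands for the part that bears it (a point fixed in the world has none). Each returns a list of dicts, best first, with "p" (0 to 1); they miss things now and then, are a little off and sometimes report something else, mostly with a low value. They report only what shows in the picture. A call takes as long as a camera call. They do not tell look-alikes from the thing itself.
- models.find_in(camera, thing): "position" ([column, row] in pixels, amid what is visible of it).
The state is a dict: "time_s": time; "joints": joint angles; "qd": joint speeds; "joint_torque": joint torques, N m; "tcp_pos": TCP position; "eef_rot": TCP orientation; "contact_force": force on the tool from outside, world axes, zero at the start; "moment": the same for the moment, N m; "gripper_width": finger opening in m; "gripper_force": force on a finger pad.
Only numpy, scipy, OpenCV 4.12 (cv2) and the standard library are available. Lean on these libraries where they do the work, as an engineer would, in place of code of your own. Each camera call takes 0.05 s, during which the arm holds its last target. There are 200 camera calls.

## Working session

There is one attempt and no reset: what is moved stays moved. The work goes in short steps, Python scripts to look and compute and a shell command to move; the robot and the scene stay as the last step left them, time stands still between calls to the robot, and variables do not carry over. Pictures are saved under pics/ and viewed, at most 10 in all, crops included, and the job is handed in when it is done.

```bash
mkdir -p pics
cat > h.py <<'E'
import numpy as np, cv2
from plant import telemetry, viewer, close_job, models
from scipy.spatial.transform import Rotation as R
def Ttool():
    s=telemetry.get_state(); T=np.eye(4); T[:3,:3]=R.from_euler('xyz',s['eef_rot'],degrees=True).as_matrix(); T[:3,3]=s['tcp_pos']; return T
def camT(n,Tt=None):
    c=viewer.calibration(n)
    return c,(c['T'] if 'T' in c else (Ttool() if Tt is None else Tt)@np.array(c['T_tool_cam']))
def ray(n,px,z,Tt=None):
    c,T=camT(n,Tt);T=np.array(T)
    d=T[:3,:3]@np.array([(px[0]-c['cx'])/c['fx'],(px[1]-c['cy'])/c['fy'],1]); o=T[:3,3]
    return o+d*(z-o[2])/d[2]
def proj(n,p,Tt=None):
    c,T=camT(n,Tt); q=np.linalg.inv(np.array(T))@np.append(p,1)
    return [c['fx']*q[0]/q[2]+c['cx'],c['fy']*q[1]/q[2]+c['cy']]
def save(n,f):
    im=viewer.capture(n); cv2.imwrite('pics/'+f,im[:,:,::-1]); return im
E
python3 - <<'E'
from h import *
s=telemetry.get_state(); print(s)
for n in('top','side'):
    save(n,n+'0.png'); c,T=camT(n); print(n,c['fx'],np.array(T).round(3).tolist())
    for t in('rack','red_pocket','gauge16_mid','gauge20_mid','gauge24_mid','grey_block','oil','shell','nut','hammer','wrench','seat16'):
        try: print(t,[([round(v) for v in d['position']],round(d['p'],2)) for d in models.find_in(n,t)][:4])
        except Exception as e: print(t,e)
E
```

```text
{'time_s': 0.0, 'joints': array([ 9.36847835e+01,  2.05920128e+01,  6.34542057e-01, -2.10982200e-02,
       -7.01365648e+01, -1.65057682e+01]), 'qd': array([ 0.06804844,  0.09051963,  0.00204018, -0.04153089,  0.09003787,
        0.01900527]), 'joint_torque': array([-2.75808407e-04, -5.82708907e+01,  2.93055117e+01,  6.99730933e+00,
        6.87092674e-03, -1.55447933e-04]), 'tcp_pos': array([0.14971284, 0.65769837, 0.23361892]), 'eef_rot': array([ 1.79904204e+02, -7.70297508e-03, -1.28281632e+01]), 'contact_force': array([ 0.27245927,  0.60586831, -0.45426788]), 'moment': array([-0.0282684 ,  0.00227325, -0.01036181]), 'gripper_force': 0.0, 'gripper_width': 0.08772098740865379}
top 537.3595996644448 [[-0.001, -0.981, 0.196, 0.337], [-1.0, -0.001, -0.011, -0.094], [0.011, -0.196, -0.981, 1.401], [0.0, 0.0, 0.0, 1.0]]
rack [([194, 292], 0.9), ([370, 286], 0.39)]
red_pocket [([370, 294], 0.9)]
gauge16_mid [([372, 284], 0.56)]
gauge20_mid [([281, 203], 0.59)]
gauge24_mid [([246, 224], 0.61), ([280, 230], 0.48)]
grey_block [([281, 223], 0.64)]
oil [([474, 271], 0.74)]
shell [([278, 309], 0.68)]
nut [([278, 223], 0.66), ([278, 179], 0.54)]
hammer [([168, 202], 0.87), ([362, 200], 0.46)]
wrench [([363, 200], 0.96)]
seat16 [([197, 290], 0.88), ([373, 295], 0.29)]
side 563.6131104893965 [[-0.934, -0.227, 0.277, 0.289], [-0.358, 0.616, -0.702, 0.665], [-0.011, -0.754, -0.657, 0.77], [0.0, 0.0, 0.0, 1.0]]
rack [([318, 409], 0.57)]
red_pocket [([389, 230], 0.78)]
gauge16_mid [([394, 206], 0.79)]
gauge20_mid [([248, 254], 0.7), ([317, 410], 0.26)]
gauge24_mid [([283, 263], 0.93), ([255, 303], 0.9), ([394, 207], 0.5)]
grey_block [([273, 284], 0.67)]
oil [([406, 135], 0.65)]
shell []
nut [([209, 273], 0.53)]
hammer [([150, 417], 0.92)]
wrench [([284, 212], 0.69)]
seat16 [([317, 410], 0.96)]
```

View pics/top0.png

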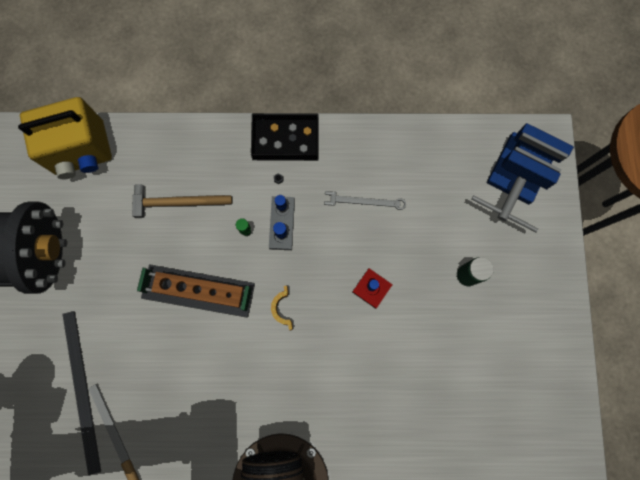

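View pics/side0.png

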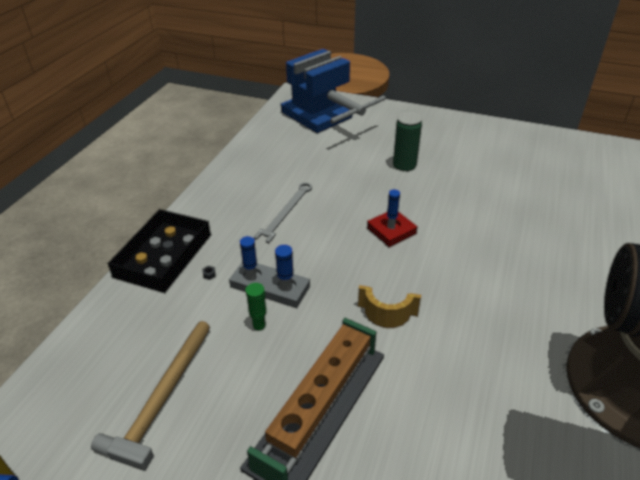

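Red block: top (372,288), side (392,228), with a slim blue gauge in it. It is the only thing in a red block, so it's the target, and its slim handle suggests 16 mm. The green look-alike, top (243,227) and side (256,303), is not meant. The rack is at top (196,290), with its small holes towards the right, which is world -y.

Run:
```python
from h import *
im=cv2.imread('pics/top0.png'); hsv=cv2.cvtColor(im,cv2.COLOR_BGR2HSV)
def blob(lo,hi,box):
    m=cv2.inRange(hsv,lo,hi); z=np.zeros_like(m); x0,y0,x1,y1=box; z[y0:y1,x0:x1]=m[y0:y1,x0:x1]; return z
b=blob((5,100,60),(18,255,255),(130,255,260,320)); b=cv2.morphologyEx(b,cv2.MORPH_CLOSE,np.ones((13,13)))
r=cv2.minAreaRect(np.argwhere(b)[:,::-1].astype(np.float32)); bp=cv2.boxPoints(r); print('bar',r)
print([ray('top',p,.065).round(3).tolist() for p in bp], ray('top',r[0],.065).round(4))
for i in range(0,1):pass
g=blob((50,80,30),(85,255,200),(130,255,260,320))
n,_,st,ce=cv2.connectedComponentsWithStats(g); C=[c for c,s in zip(ce[1:],st[1:]) if s[4]>30]
C=[ray('top',c,.066) for c in C]; print('cheeks',[c.round(4) for c in C])
if len(C)==2:
    d=C[0]-C[1]; d*=np.sign(d[1]); print('centre',(C[0]+C[1])/2,'yaw',np.degrees(np.arctan2(-d[0],d[1])),np.linalg.norm(d))
rd=blob((0,150,60),(5,255,255),(340,260,400,315))|blob((170,150,60),(180,255,255),(340,260,400,315))
q=cv2.minAreaRect(np.argwhere(rd)[:,::-1].astype(np.float32)); print('red',q,ray('top',q[0],.022).round(4))
bl=blob((105,100,60),(130,255,255),(350,260,395,310)); c=np.argwhere(bl).mean(0)[::-1]; print('gauge',c,ray('top',c,.09))
for nme,p in(('grey',(281,223)),('shell',(284,308)),('oil',(474,271))): print(nme,ray('top',p,.03).round(3))
```

```text
bar ((196.63092041015625, 289.1293640136719), (89.3608627319336, 21.243240356445312), 9.833563804626465)
[[0.459, 0.324, 0.065], [0.511, 0.318, 0.065], [0.473, 0.098, 0.065], [0.421, 0.105, 0.065]] [0.466 0.211 0.065]
cheeks [array([0.4894, 0.3482, 0.066 ]), array([0.4449, 0.0913, 0.066 ])]
centre [0.46711764 0.21979256 0.066     ] yaw -9.820951535034341 0.26070648738532226
red ((371.9376525878906, 287.8633728027344), (28.274934768676758, 28.48094940185547), 34.508522033691406) [ 0.4736 -0.2284  0.022 ]
gauge [373.3875 284.2   ] [ 0.4758162  -0.22545604  0.09      ]
grey [0.642 0.007 0.03 ]
shell [ 0.422 -0.004  0.03 ]
oil [ 0.516 -0.492  0.03 ]
```

```bash
cat >> h.py <<'E'
def todo(p):
    T=Ttool(); d=T[:3,:3].T@(np.array(p)-T[:3,3]); print('tcp',T[:3,3].round(4),'tool shift /25mm',(d/.025).round(2))
E
python3 -m handwheel '[{"grip":-1,"travel":[1,0.86,0],"spin":-0.6},{"grip":-1,"travel":[1,0.86,0],"spin":0},{"grip":-1,"travel":[1,0.86,0],"spin":0},{"grip":-1,"travel":[1,0.86,0],"spin":0},{"grip":-1,"travel":[1,0.86,0],"spin":0},{"grip":-1,"travel":[1,0.86,0],"spin":0},{"grip":-1,"travel":[1,0.86,0],"spin":0},{"grip":-1,"travel":[1,0.86,0],"spin":0}]'
python3 - <<'E'
from h import *
todo((.44,.22,.26)); print(np.array(viewer.calibration('wrist')['T_tool_cam']).round(3).tolist(), telemetry.get_state()['eef_rot'])
E
```

```text
time_s: 2.3
tcp_pos: [0.3168, 0.4526, 0.2348]
eef_rot: [-180.0, -0.0, -9.8]
contact_force: [-0.4, -0.1, -0.2]
gripper_width: 0.0873
gripper_force: 0.0
tcp [0.3168 0.4526 0.2348] tool shift /25mm [ 6.44  8.33 -1.01]
[[0.001, -0.968, -0.252, 0.067], [1.0, 0.001, -0.0, -0.0], [0.0, -0.252, 0.968, -0.151], [0.0, 0.0, 0.0, 1.0]] [-1.79977938e+02 -6.35922306e-03 -9.81689427e+00]
```

```bash
python3 -m handwheel '[{"grip":-1,"travel":[0.8,1,-0.12],"spin":0},{"grip":-1,"travel":[0.8,1,-0.12],"spin":0},{"grip":-1,"travel":[0.8,1,-0.12],"spin":0},{"grip":-1,"travel":[0.8,1,-0.12],"spin":0},{"grip":-1,"travel":[0.8,1,-0.12],"spin":0},{"grip":-1,"travel":[0.8,1,-0.12],"spin":0},{"grip":-1,"travel":[0.8,1,-0.12],"spin":0},{"grip":-1,"travel":[0.8,1,-0.12],"spin":0}]'
python3 - <<'E'
from h import *
T=Ttool(); save('wrist','w1.png'); np.save('w1T.npy',T); todo((.46,-.22,.235))
E
```

```text
time_s: 3.3
tcp_pos: [0.4401, 0.2282, 0.2589]
eef_rot: [-180.0, -0.0, -9.8]
contact_force: [-0.2, -0.3, 0.3]
gripper_width: 0.0876
gripper_force: 0.0
tcp [0.4411 0.226  0.2593] tool shift /25mm [ 3.8  17.45  0.98]
```

View pics/w1.png

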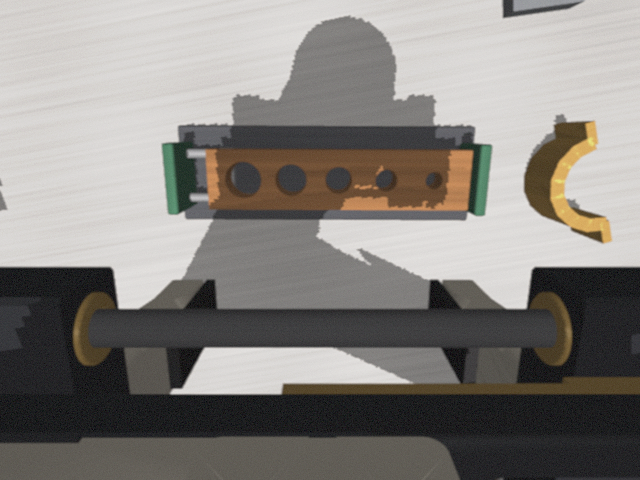

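The wrist picture shows the rack. Its holes from 28 to 12 mm are at columns 243, 291, 339, 386 and 433, row 180, and the bar stands close to the -y cheek. I'll convert these to world positions and carry on to the red block.

```bash
python3 - <<'E'
from h import *
T=np.load('w1T.npy'); P=[ray('wrist',(c,180),.065,T) for c in(243,291,339,386,433)]
for p in P: print(p.round(4))
print([np.linalg.norm(P[i]-P[i+1]).round(4) for i in range(4)]); d=P[0]-P[4]; print(np.degrees(np.arctan2(-d[0],d[1])))
im=cv2.imread('pics/w1.png'); hsv=cv2.cvtColor(im,cv2.COLOR_BGR2HSV); g=cv2.inRange(hsv,(50,80,20),(90,255,255))
n,_,st,ce=cv2.connectedComponentsWithStats(g)
for s in st[1:]:
    if s[4]>100: print(s)
# inner top edges of cheeks
E
python3 -m handwheel '[{"grip":-1,"travel":[0.21,1,0],"spin":0},{"grip":-1,"travel":[0.21,1,0],"spin":0},{"grip":-1,"travel":[0.21,1,0],"spin":0},{"grip":-1,"travel":[0.21,1,0],"spin":0},{"grip":-1,"travel":[0.21,1,0],"spin":0},{"grip":-1,"travel":[0.21,1,0],"spin":0},{"grip":-1,"travel":[0.21,1,0],"spin":0},{"grip":-1,"travel":[0.21,1,0],"spin":0}]'
python3 -m handwheel '[{"grip":-1,"travel":[0.21,1,0],"spin":0},{"grip":-1,"travel":[0.21,1,0],"spin":0},{"grip":-1,"travel":[0.21,1,0],"spin":0},{"grip":-1,"travel":[0.21,1,0],"spin":0},{"grip":-1,"travel":[0.21,1,0],"spin":0},{"grip":-1,"travel":[0.21,1,0],"spin":0},{"grip":-1,"travel":[0.21,1,0],"spin":0},{"grip":-1,"travel":[0.21,1,0],"spin":0}]'
python3 - <<'E'
from h import *
T=Ttool(); save('wrist','w2.png'); np.save('w2T.npy',T); todo((.475,-.2265,.235))
E
```

```text
[0.48  0.289 0.065]
[0.4732 0.2493 0.065 ]
[0.4664 0.2096 0.065 ]
[0.4597 0.1707 0.065 ]
[0.453  0.1319 0.065 ]
[np.float64(0.0403), np.float64(0.0403), np.float64(0.0394), np.float64(0.0394)]
-9.776393998459229
[ 163  143   32   71 1194]
[469 145  22  70 889]
time_s: 4.35
tcp_pos: [0.4469, 0.0241, 0.2588]
eef_rot: [-180.0, -0.0, -9.8]
contact_force: [0.4, -0.3, -0.1]
gripper_width: 0.0874
gripper_force: 0.0
time_s: 5.35
tcp_pos: [0.4542, -0.1802, 0.2588]
eef_rot: [-180.0, -0.0, -9.8]
contact_force: [0.8, 0.5, 0.5]
gripper_width: 0.0877
gripper_force: 0.0
tcp [ 0.4543 -0.1819  0.2586] tool shift /25mm [1.12 1.61 0.95]
```

View pics/w2.png

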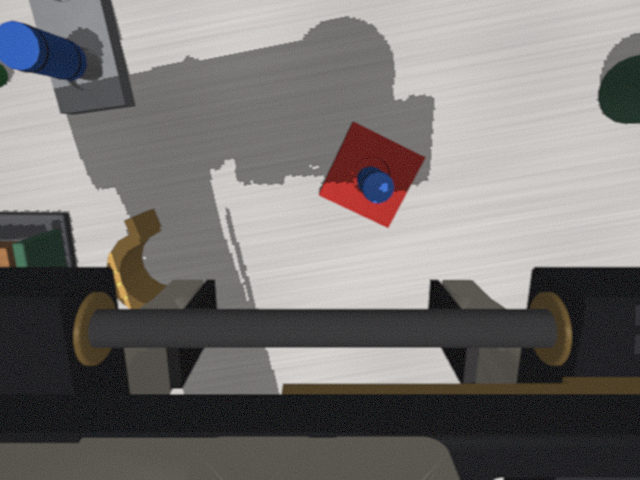

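Run:
```python
from h import *
T=np.load('w2T.npy'); im=cv2.imread('pics/w2.png'); hsv=cv2.cvtColor(im,cv2.COLOR_BGR2HSV)
cv2.imwrite('pics/w2c.png',cv2.resize(im[110:240,300:450],None,fx=5,fy=5,interpolation=cv2.INTER_CUBIC)[:600,:])
m=cv2.inRange(hsv,(100,100,50),(130,255,255)); m[:,:300]=0; m[260:]=0
ys,xs=np.nonzero(m); print(xs.min(),xs.max(),ys.min(),ys.max())
# top disc approx: lower-right part of blob
c,Tc=camT('wrist',T)
for px in((377,187),): print(ray('wrist',px,.105,T))
p=ray('wrist',(377,187),.105,T); dist=(np.linalg.inv(Tc)@np.append(p,1))[2]; print('px/mm',c['fx']/dist/1000)
```

```text
358 393 167 202
[ 0.47519791 -0.22505958  0.105     ]
px/mm 1.3427838803204166
```

View pics/w2c.png

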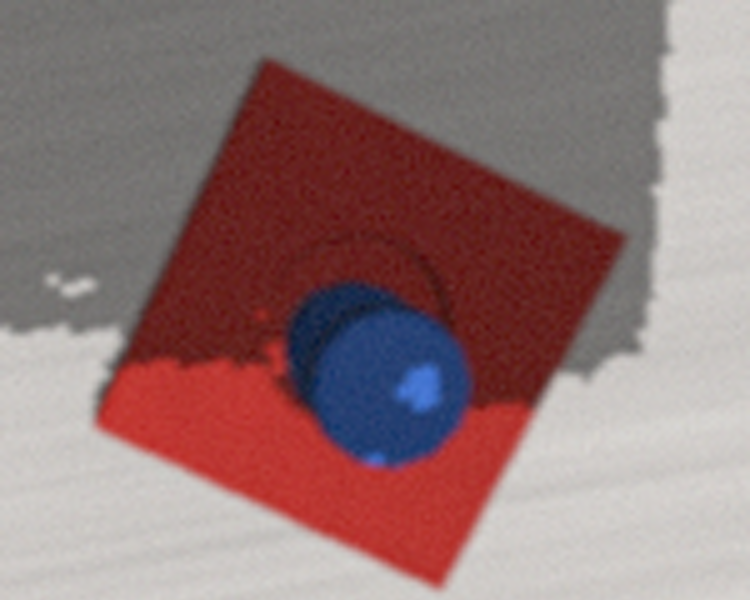

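The crop shows the blue handle standing in the red block. Its disc is about 31.4 px, or 23.4 mm, across, so it is the 16 mm gauge with the 24 mm handle. Its axis is near (0.475, -0.2265).

```bash
python3 -m handwheel '[{"grip":-1,"travel":[0.56,0.8,0.7],"spin":0},{"grip":-1,"travel":[0.56,0.8,0.7],"spin":0},{"grip":-1,"travel":[0,0,1],"spin":0},{"grip":-1,"travel":[0,0,1],"spin":0},{"grip":-1,"travel":[0,0,1],"spin":0},{"grip":-1,"travel":[0,0,1],"spin":0},{"grip":-1,"travel":[0,0,1],"spin":0},{"grip":-1,"travel":[0,0,1],"spin":0}]' 30
python3 - <<'E'
from h import *
todo((.475,-.2265,.074))
E
python3 -m handwheel '[{"grip":1,"travel":[0,0,0],"spin":0},{"grip":1,"travel":[0,0,0],"spin":0},{"grip":1,"travel":[0,0,0],"spin":0},{"grip":1,"travel":[0,0,0],"spin":0},{"grip":1,"travel":[0,0,0],"spin":0},{"grip":1,"travel":[0,0,0],"spin":0}]' 30
```

```text
time_s: 6.4
tcp_pos: [0.4752, -0.2235, 0.073]
eef_rot: [180.0, -0.0, -9.8]
contact_force: [-0.6, 0.0, 0.5]
gripper_width: 0.0875
gripper_force: 0.0
tcp [ 0.4752 -0.2235  0.073 ] tool shift /25mm [ 0.01  0.12 -0.04]
time_s: 7.15
tcp_pos: [0.4751, -0.2235, 0.0738]
eef_rot: [-180.0, -0.0, -9.8]
contact_force: [0.0, -0.3, -0.3]
gripper_width: 0.033
gripper_force: 0.0
```

```bash
python3 -m handwheel '[{"grip":1,"travel":[0,0,0],"spin":0},{"grip":1,"travel":[0,0,0],"spin":0},{"grip":1,"travel":[0,0,0],"spin":0}]' 30
python3 -m handwheel '[{"grip":1,"travel":[0,0,-0.4],"spin":0},{"grip":1,"travel":[0,0,-0.8],"spin":0},{"grip":1,"travel":[0,0,-1],"spin":0},{"grip":1,"travel":[0,0,-1],"spin":0},{"grip":1,"travel":[0,0,-1],"spin":0}]'
```

```text
time_s: 7.52
tcp_pos: [0.4751, -0.2235, 0.0736]
eef_rot: [180.0, -0.0, -9.8]
contact_force: [0.4, 0.9, 2.0]
gripper_width: 0.0235
gripper_force: 30.0
time_s: 8.15
tcp_pos: [0.4748, -0.2235, 0.1799]
eef_rot: [-180.0, -0.0, -9.8]
contact_force: [0.5, -0.0, -0.7]
gripper_width: 0.0233
gripper_force: 30.0
```

Opening is 23.5 mm, so it is the 16 mm gauge, and it's lifted. I'll refine hole and gauge positions from the saved wrist pictures, where the calibration bias cancels.

Run:
```python
from h import *
T=np.load('w1T.npy'); im=cv2.imread('pics/w1.png'); hsv=cv2.cvtColor(im,cv2.COLOR_BGR2HSV)
m=cv2.inRange(hsv,(0,90,0),(25,255,255)); m=255-m; z=np.zeros_like(m); z[155:205,215:460]=m[155:205,215:460]
cs,_=cv2.findContours(z,cv2.RETR_EXTERNAL,cv2.CHAIN_APPROX_NONE)
for c in sorted(cs,key=lambda c:c[0][0][0]):
    if len(c)>15:
        (cx,cy),(a,b),an=cv2.fitEllipse(c); print(round(cx,1),round(cy,1),round(a,1),round(b,1),ray('wrist',(cx,cy),.065,T).round(4))
cv2.imwrite('pics/w1c.png',cv2.resize(im[130:230,160:500],None,fx=2.35,fy=2.35,interpolation=cv2.INTER_CUBIC))
g=ray('wrist',(378.6,187.2),.105,np.load('w2T.npy')); print('g',g)
```

```text
245.3 177.6 27.7 33.4 [0.4817 0.2866 0.065 ]
291.6 177.9 25.7 28.8 [0.4748 0.2485 0.065 ]
337.6 178.1 22.0 23.9 [0.4681 0.2104 0.065 ]
384.1 178.7 14.5 19.2 [0.461  0.1721 0.065 ]
430.3 178.6 7.9 12.8 [0.4545 0.134  0.065 ]
g [ 0.47484799 -0.22621263  0.105     ]
```

View pics/w1c.png

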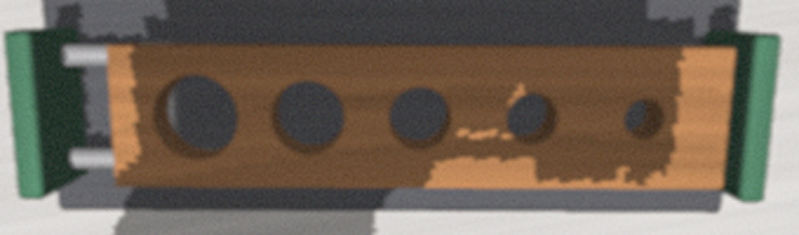

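```bash
python3 -m handwheel '[{"grip":1,"travel":[-0.2,-0.95,0],"spin":0},{"grip":1,"travel":[-0.2,-0.95,0],"spin":0},{"grip":1,"travel":[-0.2,-0.95,0],"spin":0},{"grip":1,"travel":[-0.2,-0.95,0],"spin":0},{"grip":1,"travel":[-0.2,-0.95,0],"spin":0},{"grip":1,"travel":[-0.2,-0.95,0],"spin":0},{"grip":1,"travel":[-0.2,-0.95,0],"spin":0},{"grip":1,"travel":[-0.2,-0.95,0],"spin":0}]' 30
python3 -m handwheel '[{"grip":1,"travel":[-0.2,-0.95,0],"spin":0},{"grip":1,"travel":[-0.2,-0.95,0],"spin":0},{"grip":1,"travel":[-0.2,-0.95,0],"spin":0},{"grip":1,"travel":[-0.2,-0.95,0],"spin":0},{"grip":1,"travel":[-0.2,-0.95,0],"spin":0},{"grip":1,"travel":[-0.2,-0.95,0],"spin":0},{"grip":1,"travel":[-0.2,-0.8,0],"spin":0},{"grip":1,"travel":[0,0,0],"spin":0}]'
python3 - <<'E'
from h import *
todo((.4584,.1648,.130)); save('wrist','w3.png')
E
```

```text
time_s: 9.15
tcp_pos: [0.4679, -0.0287, 0.1791]
eef_rot: [-180.0, -0.0, -9.8]
contact_force: [0.1, -0.6, -1.2]
gripper_width: 0.0234
gripper_force: 30.0
time_s: 10.15
tcp_pos: [0.4612, 0.1376, 0.179]
eef_rot: [-180.0, -0.0, -9.7]
contact_force: [-0.2, -0.8, -0.7]
gripper_width: 0.0232
gripper_force: 30.0
tcp [0.4612 0.1376 0.179 ] tool shift /25mm [-0.3  -1.05  1.96]
```

View pics/w3.png

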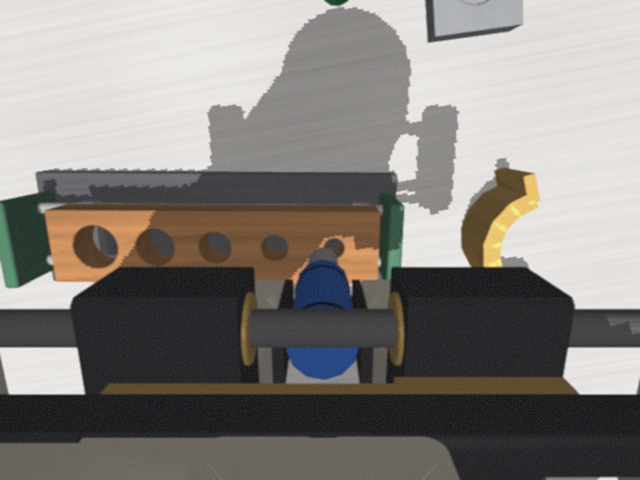

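The picture shows the gauge upright in the jaws with its nose foot near (322,252). The 12 mm hole is at (334,246) and the 16 mm hole at (275,247).

```bash
python3 - <<'E'
from h import *
T=Ttool()
P=[ray('wrist',p,.065,T) for p in((96.5,246),(156,246.5),(215.5,246.5),(275,247),(334,246.5))]
for p in P: print(p.round(4))
for a in(.006,.008,.010): print(a,np.round(proj('wrist',(T@[a,0,.0635,1])[:3],T),1))
for a in(-.008,.008): print(a,np.round(proj('wrist',(T@[0.002,a,.0635,1])[:3],T),1))
im=cv2.imread('pics/w3.png'); print(im[240:268,322].tolist())
E
python3 -m handwheel '[{"grip":1,"travel":[-0.3,-0.5,0.2],"spin":0},{"grip":1,"travel":[0,-0.55,0.6],"spin":0},{"grip":1,"travel":[0,0,0.8],"spin":0},{"grip":1,"travel":[0,0,0],"spin":0},{"grip":1,"travel":[0,0,0.2],"spin":0},{"grip":1,"travel":[0,0,0],"spin":0}]'
```

```text
[0.4804 0.2875 0.065 ]
[0.4734 0.2482 0.065 ]
[0.4666 0.2088 0.065 ]
[0.4595 0.1694 0.065 ]
[0.4532 0.1303 0.065 ]
0.006 [322.4 249. ]
0.008 [322.4 245.4]
0.01 [322.4 241.9]
-0.008 [307.8 256. ]
0.008 [337. 256.]
[[66, 98, 137], [78, 118, 167], [89, 136, 195], [97, 142, 205], [98, 148, 206], [97, 148, 209], [87, 131, 189], [84, 108, 141], [85, 90, 99], [86, 85, 88], [84, 82, 82], [86, 84, 87], [84, 81, 84], [84, 84, 83], [87, 86, 87], [87, 83, 85], [82, 80, 81], [84, 84, 82], [86, 85, 83], [87, 72, 69], [92, 60, 50], [94, 51, 27], [94, 55, 35], [89, 47, 25], [73, 40, 22], [44, 27, 11], [51, 31, 28], [84, 53, 37]]
time_s: 10.95
tcp_pos: [0.4584, 0.1638, 0.1336]
eef_rot: [-180.0, -0.0, -9.8]
contact_force: [0.5, 0.1, -0.3]
gripper_width: 0.0233
gripper_force: 30.0
```

```bash
python3 -m handwheel '[{"grip":1,"travel":[0.01,0,0.08],"spin":0},{"grip":1,"travel":[0,0,0.04],"spin":0},{"grip":1,"travel":[0,0,0],"spin":0}]'
python3 -m handwheel '[{"grip":1,"travel":[0,0,0.06],"spin":0},{"grip":1,"travel":[0,0,0],"spin":0}]'
python3 -m handwheel '[{"grip":1,"travel":[0,0,0.06],"spin":0},{"grip":1,"travel":[0,0,0],"spin":0}]'
```

```text
time_s: 11.32
tcp_pos: [0.4586, 0.1637, 0.1306]
eef_rot: [-180.0, -0.0, -9.8]
contact_force: [-0.2, -0.4, 0.1]
gripper_width: 0.0237
gripper_force: 30.0
time_s: 11.58
tcp_pos: [0.4585, 0.1637, 0.129]
eef_rot: [180.0, 0.0, -9.8]
contact_force: [0.1, 0.2, -0.9]
gripper_width: 0.0233
gripper_force: 30.0
time_s: 11.82
tcp_pos: [0.4588, 0.1637, 0.1279]
eef_rot: [-180.0, -0.0, -9.8]
contact_force: [-1.0, -0.0, 4.1]
gripper_width: 0.0234
gripper_force: 30.0
```

```bash
python3 -m handwheel '[{"grip":1,"travel":[0,-0.06,0.03],"spin":0},{"grip":1,"travel":[0,-0.04,0],"spin":0},{"grip":1,"travel":[0,-0.04,0],"spin":0}]'
python3 -m handwheel '[{"grip":1,"travel":[0,-0.03,0],"spin":0},{"grip":1,"travel":[0,0,0],"spin":0}]'
python3 -m handwheel '[{"grip":1,"travel":[0,-0.03,0],"spin":0},{"grip":1,"travel":[0,0,0],"spin":0}]'
```

```text
time_s: 12.2
tcp_pos: [0.459, 0.1664, 0.1269]
eef_rot: [179.9, 0.0, -9.8]
contact_force: [-0.5, -3.6, 5.2]
gripper_width: 0.0234
gripper_force: 30.0
time_s: 12.45
tcp_pos: [0.4592, 0.1672, 0.1269]
eef_rot: [179.9, 0.0, -9.8]
contact_force: [-0.6, -3.9, 5.1]
gripper_width: 0.0237
gripper_force: 30.0
time_s: 12.7
tcp_pos: [0.4593, 0.1679, 0.1269]
eef_rot: [179.9, 0.0, -9.8]
contact_force: [-0.5, -4.2, 5.7]
gripper_width: 0.0238
gripper_force: 30.0
```

```bash
for i in 1; do :; done
python3 -m handwheel '[{"grip":1,"travel":[0,-0.03,0],"spin":0},{"grip":1,"travel":[0,0,0],"spin":0}]'
python3 -m handwheel '[{"grip":1,"travel":[0,-0.03,0],"spin":0},{"grip":1,"travel":[0,0,0],"spin":0}]'
python3 -m handwheel '[{"grip":1,"travel":[0,-0.03,0],"spin":0},{"grip":1,"travel":[0,0,0],"spin":0}]'
```

```text
time_s: 12.95
tcp_pos: [0.4594, 0.1687, 0.1269]
eef_rot: [179.9, 0.0, -9.8]
contact_force: [-1.5, -4.3, 4.8]
gripper_width: 0.0233
gripper_force: 30.0
time_s: 13.2
tcp_pos: [0.4596, 0.1702, 0.1265]
eef_rot: [-180.0, 0.0, -9.8]
contact_force: [-0.4, 0.3, -1.2]
gripper_width: 0.0235
gripper_force: 30.0
time_s: 13.45
tcp_pos: [0.4598, 0.1711, 0.1266]
eef_rot: [-180.0, 0.0, -9.8]
contact_force: [0.3, -0.3, -2.0]
gripper_width: 0.0232
gripper_force: 30.0
```

It dropped in at y ≈ 0.170: the upward force went to zero. Lowering carefully.

```bash
python3 -m handwheel '[{"grip":1,"travel":[0,0,0.06],"spin":0},{"grip":1,"travel":[0,0,0.06],"spin":0},{"grip":1,"travel":[0,0,0],"spin":0}]'
python3 -m handwheel '[{"grip":1,"travel":[0,0,0.08],"spin":0},{"grip":1,"travel":[0,0,0],"spin":0}]'
```

```text
time_s: 13.82
tcp_pos: [0.4597, 0.1707, 0.1236]
eef_rot: [180.0, 0.0, -9.8]
contact_force: [0.6, 0.4, -0.8]
gripper_width: 0.0233
gripper_force: 30.0
time_s: 14.08
tcp_pos: [0.4597, 0.1708, 0.1216]
eef_rot: [180.0, 0.0, -9.8]
contact_force: [0.2, 0.7, -0.1]
gripper_width: 0.0233
gripper_force: 30.0
```

```bash
python3 -m handwheel '[{"grip":1,"travel":[0,0,0.16],"spin":0},{"grip":1,"travel":[0,0,0.16],"spin":0},{"grip":1,"travel":[0,0,0.16],"spin":0},{"grip":1,"travel":[0,0,0],"spin":0}]'
python3 -m handwheel '[{"grip":1,"travel":[0,0,0.16],"spin":0},{"grip":1,"travel":[0,0,0.16],"spin":0},{"grip":1,"travel":[0,0,0.16],"spin":0},{"grip":1,"travel":[0,0,0],"spin":0}]'
```

```text
time_s: 14.58
tcp_pos: [0.4596, 0.1706, 0.1094]
eef_rot: [180.0, 0.0, -9.8]
contact_force: [-0.8, 0.0, -0.3]
gripper_width: 0.0237
gripper_force: 30.0
time_s: 15.08
tcp_pos: [0.4596, 0.1707, 0.0974]
eef_rot: [180.0, 0.0, -9.8]
contact_force: [-0.2, 0.2, -0.8]
gripper_width: 0.0231
gripper_force: 30.0
```

```bash
python3 -m handwheel '[{"grip":1,"travel":[0,0,0.07],"spin":0},{"grip":1,"travel":[0,0,0.05],"spin":0},{"grip":1,"travel":[0,0,0],"spin":0}]'
python3 -m handwheel '[{"grip":1,"travel":[0,0,0.04],"spin":0},{"grip":1,"travel":[0,0,0],"spin":0}]'
```

```text
time_s: 15.45
tcp_pos: [0.4598, 0.1708, 0.0948]
eef_rot: [180.0, 0.0, -9.8]
contact_force: [-0.3, 0.1, -2.1]
gripper_width: 0.0233
gripper_force: 30.0
time_s: 15.7
tcp_pos: [0.4598, 0.1708, 0.0938]
eef_rot: [180.0, 0.0, -9.8]
contact_force: [0.5, -0.6, -1.9]
gripper_width: 0.0234
gripper_force: 30.0
```

```bash
python3 -m handwheel '[{"grip":1,"travel":[0,0,0.03],"spin":0},{"grip":1,"travel":[0,0,0],"spin":0}]'
python3 -m handwheel '[{"grip":1,"travel":[0,0,0.03],"spin":0},{"grip":1,"travel":[0,0,0],"spin":0}]'
```

```text
time_s: 15.95
tcp_pos: [0.4599, 0.1708, 0.0933]
eef_rot: [-180.0, -0.0, -9.8]
contact_force: [-1.3, -1.0, 3.6]
gripper_width: 0.0234
gripper_force: 30.0
time_s: 16.2
tcp_pos: [0.4599, 0.1709, 0.0925]
eef_rot: [-180.0, -0.0, -9.8]
contact_force: [-1.1, -1.1, 4.5]
gripper_width: 0.0237
gripper_force: 30.0
```

Shoulder contact at TCP z 0.093, as expected. Releasing.

```bash
python3 -m handwheel '[{"grip":1,"travel":[0,0,-0.02],"spin":0},{"grip":0.2,"travel":[0,0,0],"spin":0},{"grip":0.2,"travel":[0,0,0],"spin":0},{"grip":0.2,"travel":[0,0,0],"spin":0},{"grip":0.2,"travel":[0,0,0],"spin":0},{"grip":0.2,"travel":[0,0,0],"spin":0}]'
python3 -m handwheel '[{"grip":-0.5,"travel":[0,0,0],"spin":0},{"grip":-0.5,"travel":[0,0,0],"spin":0},{"grip":-0.5,"travel":[0,0,-0.4],"spin":0},{"grip":-0.5,"travel":[0,0,-1],"spin":0},{"grip":-0.5,"travel":[0,0,-1],"spin":0},{"grip":-0.5,"travel":[0,0,-1],"spin":0},{"grip":-0.5,"travel":[-1,0,-1],"spin":0},{"grip":-0.5,"travel":[0,0,0],"spin":0}]'
python3 - <<'E'
from h import *
T=Ttool(); save('wrist','w4.png'); print(proj('wrist',(.4598,.1708,.125),T)); print(proj('wrist',(.4598,.1708,.065),T)); print(telemetry.get_state()['gripper_width'])
E
```

```text
time_s: 16.95
tcp_pos: [0.4598, 0.1708, 0.0928]
eef_rot: [180.0, 0.0, -9.8]
contact_force: [-0.3, -0.9, 0.2]
gripper_width: 0.035
gripper_force: 0.0
time_s: 17.95
tcp_pos: [0.4353, 0.1758, 0.2055]
eef_rot: [-179.8, -0.2, -9.8]
contact_force: [0.7, 0.4, -0.2]
gripper_width: 0.0654
gripper_force: 0.0
[np.float64(324.32388607519295), np.float64(209.27975187540005)]
[np.float64(324.235087052621), np.float64(194.3576824975037)]
0.06538446367817892
```

View pics/w4.png

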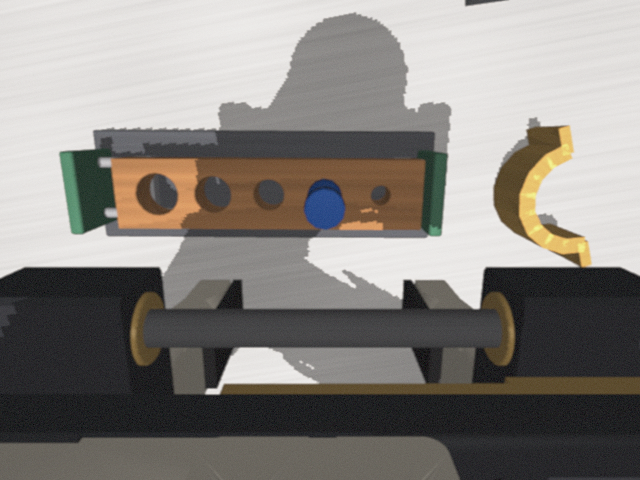

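The gauge stands upright in the second-smallest (16 mm) hole. Its top is at (325,208), against the predicted (324,209) for fully home, and the gripper is clear of it.

```bash
python3 -c "
from plant import close_job
print(close_job())"
```

```text
the job is handed in; nothing more can be done
None
```

The 16 mm gauge from the red block stands upright and fully home in the rack's 16 mm hole, released, and the job is handed in at about 18 s of the 54 s; no score came back.

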